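Pry the spring clip off a cheese slicer's pivot pin

ROBOT

A 6-joint arm with a two-finger parallel gripper is mounted at the origin on the work surface. World frame = base frame: x ahead of the robot, y to its left, z up, the work surface at z = 0. Lengths are in m, angles in rad, forces in N, time in s.
With the tool pointing down it reaches from about 0.275 to 0.75 m from the base axis. Payload 10.2 kg.
Tool frame: the origin (TCP) lies between the finger pads; the fingertips stand 8 mm ahead of it and the grasp point (between the pads) lies 11 mm behind it (env.tcp_to_tips is the distance from the TCP to the fingertips, in m); z points along the fingers, y is the direction in which the jaws open and shut (so a half turn about z gives the same grasp; the last joint's range is limited). The gripper opens to 85 mm and grips with 20 to 120 N. Pads are 22 mm wide; open, the fingers measure 114 mm over their backs; the gripper's body (76 mm by 85 mm) begins 54 mm behind the grasp point. The pads swing forward as they close: fully open they stand 13 mm farther back than shut.
Start: joints at [0.973, 0.313, 1.498, -0, 1.331, -0.223], TCP at [0.192, 0.489, 0.239] pointing down, gripper open.
Joint ranges: [-2.94, 2.94], [-0.97, 2.17], [0.19, 2.56], [-1.23, 4.37], [0.02, 3.11], [-2.88, 2.88]. Speed limits (rad/s): [2.39, 2.39, 3.01, 3.14, 3.14, 3.14].

INTERFACE

Orientations are given as [roll, pitch, yaw] about the fixed x, y, z axes, in that order (R = Rz(yaw) Ry(pitch) Rx(roll)).
In Python, from station import env, camera gives the robot as it stands.
- The arm moves only by the tool drive_tool, never from a script. Its arguments are lists of equal length, an entry for each row: "xyz": the shift along the world's x, y, z in units of 40 mm (1.0 is 40 mm), a list of three; "twist": the turn, a rotation vector about the world's x, y, z in units of 6 degrees (1.0 is 6 degrees), a list of three; "fingers": the finger opening in mm, from 0 to 85.4. In form: {"xyz": [[x, y, z], ...], "twist": [[ax, ay, az], ...], "fingers": [fingers, ...]}. A call has 1 to 8 rows; each row is the pose to reach, as a shift and turn from the pose commanded when the call began; what a row does not reach only later rows make up. A row lasts 1/10 s, in which the tool goes at most 50 mm and 8.59 degrees, less where a joint would pass 70% of its speed; a pose out of reach is approached as far as the arm can. A call with a gripper value outside its range is refused whole. The fingers move at their own pace and stop on an object; "grip_force" is the grip in N (left out, the last holds). Time passes only in rows, so rows that repeat a pose let the fingers close. It gives the time, the measured TCP pose, the force and the opening at its end, in the units of the state.
- env.read_state(): the state, without advancing time (a new reading comes with each control period).
- camera(name): name is "scene" or "top" or "wrist"; returns a dict with "img" (400x640x3 uint8, blue, green, red), "intrinsics" (3x3 intrinsics, pixels), "k1" (the pictures are not rectified: a ray, as slopes to the right and down, at radius r is drawn at 1 + k1 r^2 times it, then the intrinsics apply), "R" (3x3) and "t" (3): a world point X has camera coordinates R X + t; the wrist camera has in their place "hand_eye" (4x4, takes a point from camera to tool coordinates, whose origin is the TCP and whose axes are the flange's). Camera axes: x right, y down, z forward; pixel columns grow to the right and rows downward; lengths in m; the calibration is good to about 2 mm. A picture is of the moment at which its call begins: read the wrist's pose just before it. There is no depth.
- env.sign_off(): hands the job in, once; it reports no verdict.
The state is a dict: "clock": time; "qpos": joint angles; "joint_vel": joint speeds; "joint_efforts": joint torques, N m; "ee_pos": TCP position; "tcp_rot": TCP orientation; "contact_force": force on the tool from outside, world axes, zero at the start; "wrist_torque": the same for the moment, N m; "width": finger opening in m.
Only numpy, scipy, OpenCV 4.12 (cv2) and the standard library are available. Lean on these libraries where they do the work, as an engineer would, in place of code of your own. Each camera call takes 0.05 s, during which the arm holds its last target.

TASK

The cheese slicer is coming apart for washing: with the hooked pick from the wooden stand, prise the spring-wire retaining clip out of the groove of the pivot pin and put the clip in the steel dish, then put the pick back upright in its stand. Lift the clip by its pull loop with the pick, never with the fingers, and do not force it: the loop may be bent either way, so feel for it, and never press or pull with the pick on the clip or the slicer with more than 10 N. Leave the jar, the cheese and the tub where they stand.

Things in the scene. Friction and masses are not known exactly. Their poses are not given: they have to be found in the camera images.
- slicer: Cheese slicer, fixed to the counter. Origin on the counter right below the groove of its pivot pin, z up. The steel pin lies level along x, 60 mm up; its free end points to -x. An aluminium lug 78 mm tall, 50 mm wide, carries the pin from x = 33 mm on; blade arm and board lie behind it, towards +y, below 80 mm.
- groove (a point): Middle of the groove, on the pin's axis, 60 mm above the counter; axes as the slicer's. The groove is 16 mm thick with a flat on top, and runs from x = -3 to 3 mm between two collars 26 mm in diameter, each 6 mm wide; the outer collar is the pin's end. Behind the inner one the pin is 22 mm thick.
- clip: Sprung retaining clip of 5 mm steel wire, 52 g, astride the pin in the groove, open side down. Origin on the pin's axis, at the groove point when seated; z up to its pull loop, x along the pin. Two legs at y = +-11 mm, pinched in below the pin, reach down to z = -15 mm. Pulled straight up it resists with up to about 7 N, springs out after some 6 mm of lift and then hangs on the hook.
- clip_bridge (a point): Middle of the clip's bridge, 10.5 mm above the clip's origin. On it stands the pull loop, 4 mm wire, opening 14 mm wide (y); top bar's centre line 23.5 mm above this point, clear from 2.5 to 21.5 mm above it. The loop is bent stiffly about the bridge, by up to 0.6 rad to +x or -x, not measured: its bar is up to 13 mm to either side (and 4 mm lower); 10 N does not bend it.
- pick: Hooked pick, 70 to 120 g, upright in the stand. Origin at the middle of the underside of its guard plate (46 x 30 x 5 mm), z up along the handle, x the way the hook points. Handle: black, 26 mm (x) by 20 mm (y), from 5 to 67 mm above the origin. Below the guard a 5 mm round shank on the z axis runs down to the hook.
- pick_tip (a point): End of the pick's hook, at (12, 0, -44) mm in the pick's frame. The hook is a straight 5 mm thick toe along x, from the shank's foot to here, centre line at z = -44 mm; at its end a nib turns up 2 mm. Room for a loop's bar between shank and nib: about 7 mm.
- stand: Light wooden block 80 (x) x 64 (y) x 65 mm tall, fixed. Origin at the centre of its underside. A through slot, 37 mm (x) by 19 mm (y), in the middle of its top takes shank and hook; the pick's guard rests on the top, the pick's origin then 65 mm above the stand's, its x axis along the stand's.
- dish: Shallow square steel dish, 130 x 130 mm outside, 24 mm tall, walls and floor 3 mm, fixed. Origin at the centre of its underside.
- jar: Bystander: amber jar, 60 mm in diameter, 75 mm tall. Origin at the centre of its underside.
- cheese: Bystander: small round cheese, 90 mm in diameter, 32 mm tall. Origin at the centre of its underside.
- tub: Bystander: open white tub, 80 mm in diameter, 55 mm tall. Origin at the centre of its underside.
Mind the look-alikes: they are no part of the job. What is shaped like the stand but pink or red is not meant.

How it is judged:
On the way, in this order (a step that is already met when the one before it is completed fails the run):
1. the clip is out of the groove, hanging on the pick (at least 20 mm above its seat) (z of clip in the frame of groove above 0.02 m and contact force between pick and clip above 0.05 N), for 0.1 s.
2. the clip is in the dish (x of clip in the frame of dish between -0.06 and 0.06 m and y of clip in the frame of dish between -0.06 and 0.06 m and z of clip in the frame of dish below 0.03 m), for 0.2 s.
At the end, for the whole second after the job is handed in: Clip at rest in the dish: origin within 60 mm of the dish's centre along both its sides, under 30 mm above its underside. Pick let go in the stand: origin within 15 mm of the stand's middle, under 70 mm above its underside, tilted less than 0.15 rad (all of step 2 and horizontal distance between pick and stand below 0.015 m and angle between pick's own z axis and vertical below 0.15 rad and z of pick in the frame of stand below 0.07 m and linear speed of each of clip, pick below 0.02 m/s and contact force between the fingers and pick below 0.1 N and contact force between pick and clip below 0.1 N); the robot touches nothing.
It fails at once if the pick presses or pulls on the clip with more than 10 N (contact force between pick and clip above 10 N).
It fails at once if the pick presses on the slicer with more than 10 N (contact force between pick and slicer above 10 N).
It fails at once if the fingers touch the clip (contact force between the fingers and clip above 0.3 N).
It fails at once if the jar, the cheese or the tub is moved more than 15 mm (distance of any of jar, cheese, tub from where it was at the start of the episode above 0.015 m).
It also fails if it takes over 61 s, if anything falls off the work surface, if the arm or the gripper's body presses on something with over 40 N, if the wrist force passes 120 N, or if a joint passes its speed limit or range.

## Working session

There is one attempt and no reset: what is moved stays moved. The work goes in short steps, Python scripts to look and compute and a tool call to move; the robot and the scene stay as the last step left them, time stands still between calls to the robot, and variables do not carry over. Pictures are saved under pics/ and viewed, and the job is handed in when it is done.

Besides the shell and the picture viewer there is one more tool, called after "Request:" as a command line: name --argument value ..., lists and objects as JSON in quotes. drive_tool: Moves the arm, as the interface text tells. Its arguments: {"type":"object","properties":{"xyz":{"type":"array"},"twist":{"type":"array"},"fingers":{"type":"array"},"grip_force":{"type":"number"}},"required":["xyz","twist","fingers"]}

```bash
ls; mkdir -p pics; python3 - <<'E'
from station import env,camera
import cv2
s=env.read_state();print(s)
for n in("scene","top","wrist"):
    c=camera(n);cv2.imwrite(f"pics/{n}0.png",c["img"])
    print(n,{k:v for k,v in c.items() if k!="img"})
print(env.tcp_to_tips)
E
```

```text
pics
{'clock': 0.0, 'qpos': array([ 9.72588996e-01,  3.13454606e-01,  1.49843518e+00, -1.35213394e-05,
        1.33098183e+00, -2.23373459e-01]), 'joint_vel': array([-0.00019374, -0.00056482, -0.00013503, -0.00034997, -0.00025213,
       -0.00019332]), 'joint_efforts': array([ 9.84282087e-04, -4.12258744e+01, -2.59744334e+01, -1.27938442e-04,
        4.08172360e-03, -2.49477623e-06]), 'ee_pos': array([0.19207342, 0.48834251, 0.23873342]), 'tcp_rot': array([-3.14034255e+00, -2.70513177e-04,  2.76676183e+00]), 'contact_force': array([-0.42652495, -0.23126594,  0.08774725]), 'wrist_torque': array([-0.00615737,  0.00168821,  0.02753383]), 'width': 0.08557956211810146}
scene {'intrinsics': array([[516.46588925,   0.        , 316.89984252],
       [  0.        , 516.46588925, 193.23718838],
       [  0.        ,   0.        ,   1.        ]]), 'k1': 0.014201631456153644, 'R': array([[-0.62023748,  0.78431305, -0.01259022],
       [ 0.52104461,  0.39993979, -0.75402963],
       [-0.58635995, -0.47423751, -0.65671973]]), 't': array([ 0.36972625, -0.22705149,  1.54795775])}
top {'intrinsics': 
[... 250 characters left out ...]
05961,  0.01703056, -0.13961347],
       [ 0.13995411,  0.02078485, -0.98993981]]), 't': array([-0.00698601,  0.58390783,  1.24566243])}
wrist {'intrinsics': array([[281.15272636,   0.        , 317.61680874],
       [  0.        , 281.15272636, 205.68290698],
       [  0.        ,   0.        ,   1.        ]]), 'k1': -0.03600880806416192, 'hand_eye': array([[ 1.10366958e-03, -9.49912226e-01, -3.12514872e-01,
         8.20131779e-02],
       [ 9.99999010e-01,  1.32102856e-03, -4.83793618e-04,
         1.00243153e-03],
       [ 8.72402545e-04, -3.12514029e-01,  9.49912744e-01,
        -1.36095158e-01],
       [ 0.00000000e+00,  0.00000000e+00,  0.00000000e+00,
         1.00000000e+00]])}
0.008
```

View pics/scene0.png

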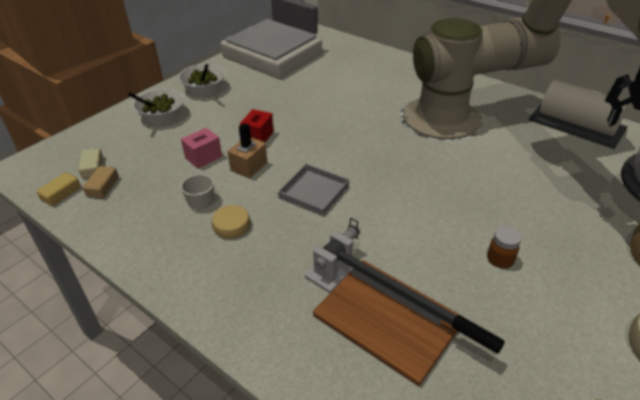

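View pics/top0.png

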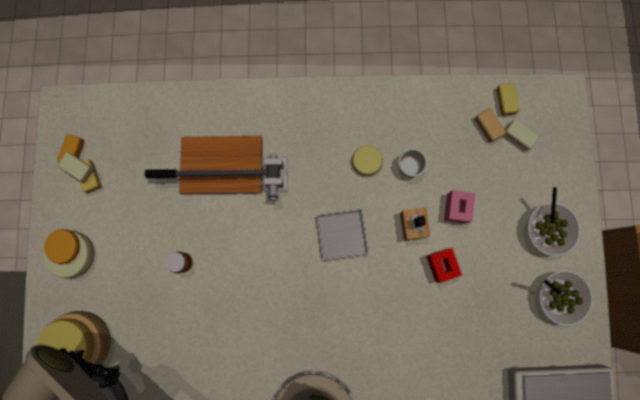

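View pics/wrist0.png

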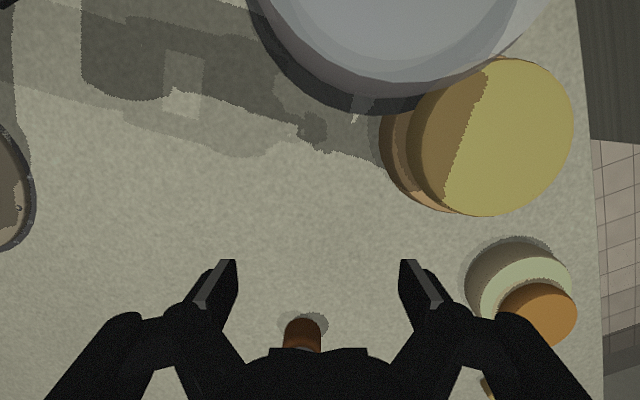

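```bash
cat > h.py <<'E'
import numpy as np,cv2
from scipy.spatial.transform import Rotation as Ro
from station import env,camera
def ext(name,c,s=None):
    if name!="wrist": return c["R"],np.array(c["t"])
    T=np.eye(4);T[:3,:3]=Ro.from_euler("xyz",s["tcp_rot"]).as_matrix();T[:3,3]=s["ee_pos"]
    M=np.linalg.inv(T@c["hand_eye"]);return M[:3,:3],M[:3,3]
def ray(px,c,R,t):
    d=np.array([c["k1"],0,0,0.]);p=cv2.undistortPoints(np.array([[px]],float),c["intrinsics"],d)[0,0]
    return -R.T@t,R.T@np.array([p[0],p[1],1])
def atz(px,z,c,R,t):
    o,d=ray(px,c,R,t);return o+d*(z-o[2])/d[2]
def proj(P,c,R,t):
    P=np.atleast_2d(P).astype(float)
    return cv2.projectPoints(P,cv2.Rodrigues(R)[0],t,c["intrinsics"],np.array([c["k1"],0,0,0.]))[0][:,0]
def tri(obs):
    A=np.zeros((3,3));b=np.zeros(3)
    for o,d in obs:
        d=d/np.linalg.norm(d);M=np.eye(3)-np.outer(d,d);A+=M;b+=M@o
    x=np.linalg.solve(A,b);return x,[np.linalg.norm(np.cross(x-o,d/np.linalg.norm(d))) for o,d in obs]
def crop(img,x0,y0,w,h,k,fn):
    cv2.imwrite(fn,cv2.resize(img[y0:y0+h,x0:x0+w],None,fx=k,fy=k,interpolation=cv2.INTER_CUBIC))
E
python3 - <<'E'
from h import *
s=cv2.imread("pics/scene0.png");t=cv2.imread("pics/top0.png")
crop(s,180,90,180,150,4,"pics/s1.png");crop(s,290,200,120,100,6,"pics/s2.png")
crop(t,340,140,150,130,5,"pics/t1.png");crop(t,240,140,80,80,7,"pics/t2.png")
crop(t,300,190,160,90,5,"pics/t3.png")
E
```

```text
(no output)
```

View pics/s1.png

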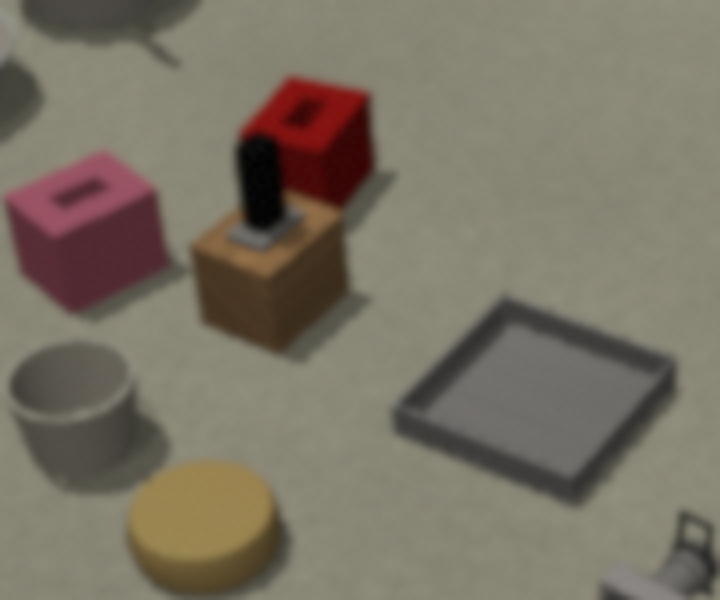

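View pics/s2.png

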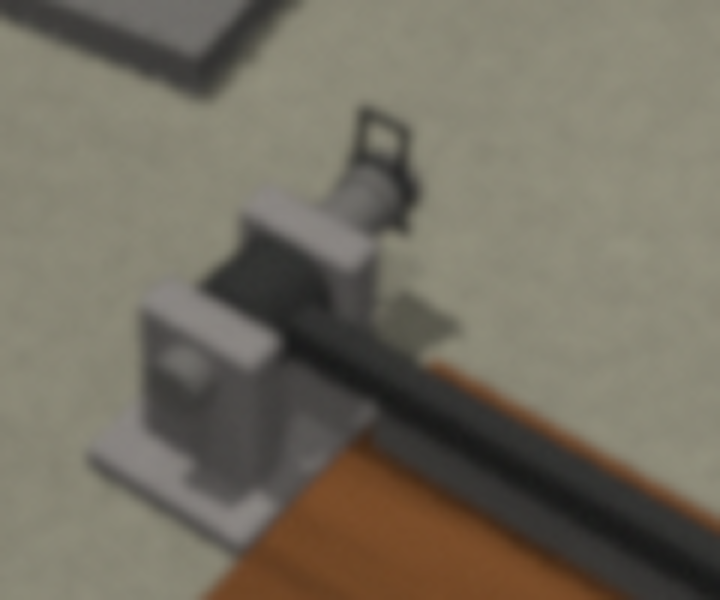

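View pics/t1.png

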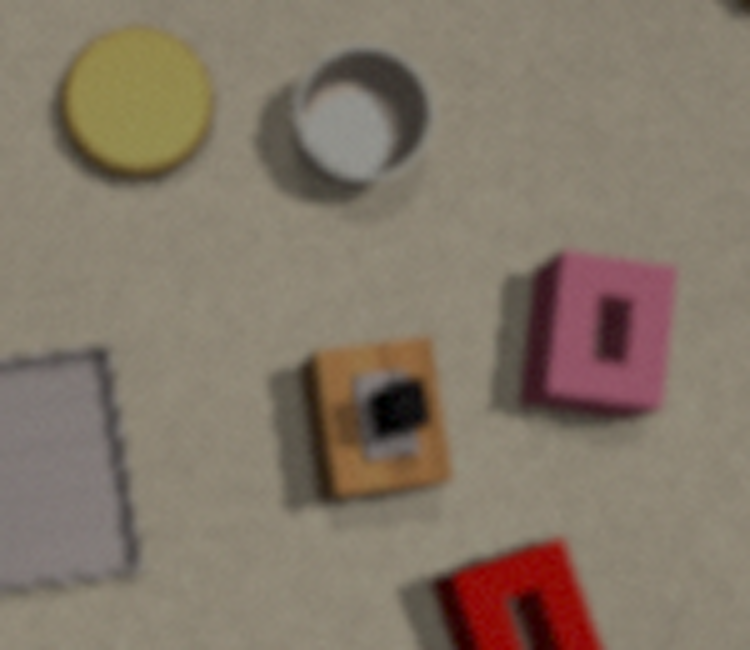

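View pics/t2.png

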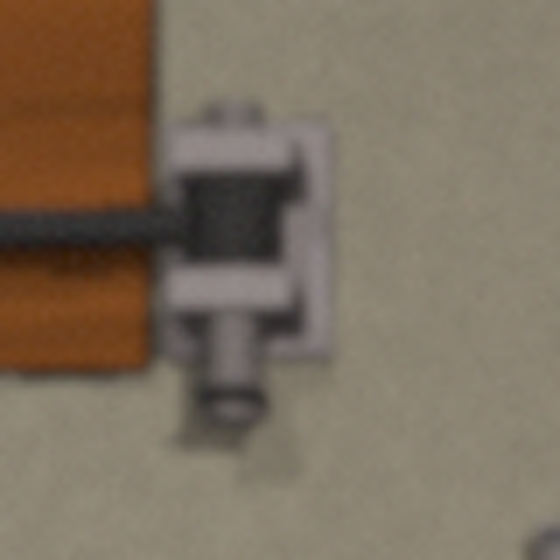

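```bash
python3 - <<'E'
from h import *
c=camera("top");R,t=ext("top",c);print("cam",-R.T@t)
f=lambda p,z,k=5,o=(340,140):atz((p[0]/k+o[0],p[1]/k+o[1]),z,c,R,t).round(4)
print("stand",[f(p,.065) for p in[(312,350),(432,340),(450,477),(335,495)]])
print("guard",[f(p,.07) for p in[(355,378),(404,372),(418,452),(370,460)]])
print("handle",f((398,407),.132))
g=lambda p,z:f(p,z,7,(240,140))
print("pinend/collar",g((235,405),.073), "pin left/right near lug",g((205,330),.06),g((258,330),.06),"collar l r",g((197,395),.06),g((268,395),.06))
print("lug",[g(p,.078) for p in[(165,268),(295,268),(295,312),(165,312)]])
print("cheese",f((140,100),.032),"tub",f((365,115),.055))
print("dish",[atz(p,.024,c,R,t).round(4) for p in[(317,215),(361,210),(367,256),(322,261)]])
print("jar",atz((177,262),.075,c,R,t))
c2=camera("scene");R2,t2=ext("scene",c2);print("cam",-R2.T@t2)
f2=lambda p,z,k=4,o=(180,90):atz((p[0]/k+o[0],p[1]/k+o[1]),z,c2,R2,t2).round(4)
print("stand s",[f2(p,.065) for p in[(190,245),(268,275),(345,212),(260,180)]])
print("handle s",f2((258,143),.132))
h2=lambda p:ray((p[0]/6+290,p[1]/6+200),c2,R2,t2)
for nm,p in dict(tl=(362,108),tr=(408,128)).items():
    o,d=h2(p)
    for z in (.09,.0925,.094): print(nm,z,(o+d*(z-o[2])/d[2]).round(4))
E
```

```text
cam [ 0.40367047 -0.04281867  1.31449182]
stand [array([ 0.5572, -0.2551,  0.065 ]), array([ 0.5616, -0.3213,  0.065 ]), array([ 0.4863, -0.3276,  0.065 ]), array([ 0.4776, -0.2645,  0.065 ])]
guard [array([ 0.5408, -0.2771,  0.07  ]), array([ 0.5436, -0.304 ,  0.07  ]), array([ 0.4998, -0.3097,  0.07  ]), array([ 0.496 , -0.2834,  0.07  ])]
handle [ 0.5185 -0.2871  0.132 ]
pinend/collar [0.5958 0.0973 0.073 ] pin left/right near lug [0.6281 0.1107 0.06  ] [0.6277 0.0896 0.06  ] collar l r [0.602  0.1139 0.06  ] [0.6015 0.0857 0.06  ]
lug [array([0.65  , 0.1244, 0.078 ]), array([0.649 , 0.0731, 0.078 ]), array([0.6314, 0.0732, 0.078 ]), array([0.6324, 0.1243, 0.078 ])]
cheese [ 0.7068 -0.1684  0.032 ] tub [ 0.6906 -0.2921  0.055 ]
dish [array([ 0.5521, -0.0203,  0.024 ]), array([ 0.5643, -0.1449,  0.024 ]), array([ 0.4346, -0.1582,  0.024 ]), array([ 0.4226, -0.0324,  0.024 ])]
jar [0.42370706 0.36140715 0.075     ]
cam [1.25528246 0.53492543 0.85002577]
stand s [array([ 0.5654, -0.3151,  0.065 ]), array([ 0.5578, -0.2532,  0.065 ]), array([ 0.4783, -0.2607,  0.065 ]), array([ 0.4857, -0.3306,  0.065 ])]
handle s [ 0.523  -0.2862  0.132 ]
tl 0.09 [0.5962 0.092  0.09  ]
tl 0.0925 [0.5984 0.0934 0.0925]
tl 0.094 [0.5997 0.0943 0.094 ]
tr 0.09 [0.5946 0.1106 0.09  ]
tr 0.0925 [0.5968 0.112  0.0925]
tr 0.094 [0.5981 0.1129 0.094 ]
```

View pics/t3.png

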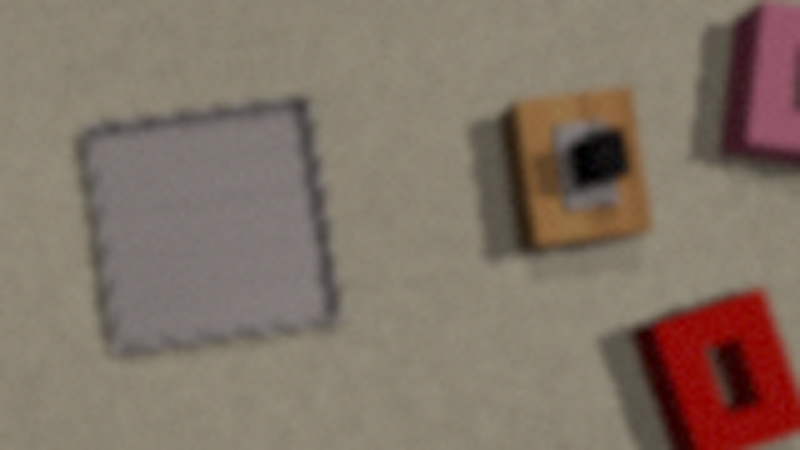

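Request:
drive_tool --xyz '[[0.75,-0.9,0],[1.5,-1.8,0],[2.25,-2.7,0.1],[3,-3.6,0.1],[3.75,-4.5,0.2],[4.5,-5.4,0.2],[5.25,-6.3,0.3],[6,-7.2,0.3]]' --twist '[[0,0,-1.4],[0,0,-2.8],[0,0,-4.2],[0,0,-5.6],[0,0,-7],[0,0,-8.4],[0,0,-9.8],[0,0,-11.2]]' --fingers '[85,85,85,85,85,85,85,85]'

```text
clock: 1.05
ee_pos: [0.4333, 0.1989, 0.2518]
tcp_rot: [3.141, -0.0, 1.588]
contact_force: [0.3, 1.0, 0.1]
width: 0.085
```

Request:
drive_tool --xyz '[[0.5,-0.5,0],[1,-1,0],[1.5,-1.5,0],[2,-2,0],[2.5,-2.5,0],[3,-3,0],[3.3,-3.3,0],[3.3,-3.3,0]]' --twist '[[0,0,-1.4],[0,0,-2.8],[0,0,-4.2],[0,0,-5.6],[0,0,-7],[0,0,-8.4],[0,0,-9.8],[0,0,-11.2]]' --fingers '[85,85,85,85,85,85,85,85]'

```text
clock: 1.85
ee_pos: [0.5652, 0.0669, 0.2506]
tcp_rot: [-3.142, 0.001, 0.413]
contact_force: [-0.4, 0.5, 1.2]
width: 0.0853
```

Request:
drive_tool --xyz '[[0,0,0],[0,0,0],[0,0,0],[0,0,0]]' --twist '[[0,0,-1.4],[0,0,-2.8],[0,0,-3.2],[0,0,-3.2]]' --fingers '[85,85,85,85]'

```text
clock: 2.25
ee_pos: [0.5642, 0.0686, 0.2511]
tcp_rot: [-3.142, 0.0, 0.086]
contact_force: [0.3, 0.3, -0.7]
width: 0.085
```

```bash
python3 - <<'E'
from h import *
s=env.read_state();c=camera("wrist");cv2.imwrite("pics/w1.png",c["img"]);print(s["ee_pos"],s["tcp_rot"],s["qpos"])
import pickle;pickle.dump((s,c),open("w1.pkl","wb"))
R,t=ext("wrist",c,s);print(proj([[.599,.099,.06],[.599,.099,.0705],[.599,.099,.094],[.632,.099,.078]],c,R,t))
E
```

```text
[0.56416238 0.0685514  0.25114587] [-3.14151158e+00  3.19216034e-04  8.57081413e-02] [-8.51911591e-02  4.01482333e-01  1.34234306e+00  2.59861691e-05
  1.39809561e+00  1.39989257e+00]
[[295.13853616 151.18331848]
 [294.42707803 152.40429894]
 [292.65844714 155.44030406]
 [295.81423494 122.1061228 ]]
```

View pics/w1.png

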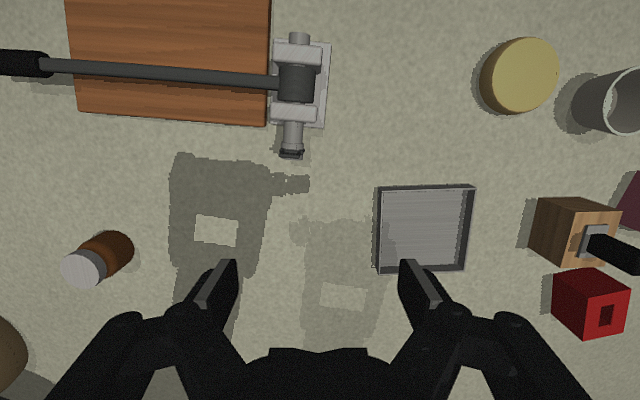

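```bash
python3 - <<'E'
from h import *
i=cv2.imread("pics/w1.png");crop(i,260,90,70,75,8,"pics/w1c.png")
E
```

```text
(no output)
```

View pics/w1c.png

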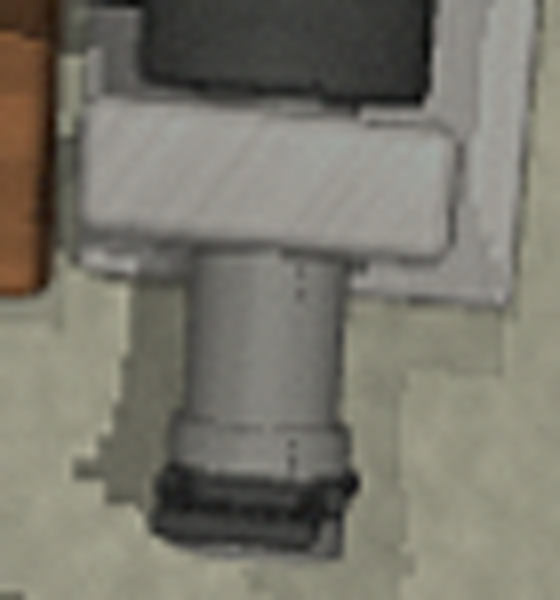

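Request:
drive_tool --xyz '[[0,0.4,-0.8],[0,0.8,-1.6],[0,0.8,-2],[0,0.8,-2]]' --twist '[[0,0,-0.8],[0,0,-0.8],[0,0,-0.8],[0,0,-0.8]]' --fingers '[85,85,85,85]'

```text
clock: 2.7
ee_pos: [0.5631, 0.1009, 0.169]
tcp_rot: [-3.141, 0.005, 0.004]
contact_force: [0.2, -0.6, 0.1]
width: 0.085
```

```bash
python3 - <<'E'
from h import *
import pickle
s=env.read_state();c=camera("wrist");cv2.imwrite("pics/w2.png",c["img"]);print(s["ee_pos"],s["tcp_rot"])
pickle.dump((s,c),open("w2.pkl","wb"))
crop(c["img"],250,80,140,110,5.5,"pics/w2c.png")
E
```

```text
[0.56310788 0.10088469 0.16904849] [-3.14146889  0.00459512  0.00403642]
```

View pics/w2c.png

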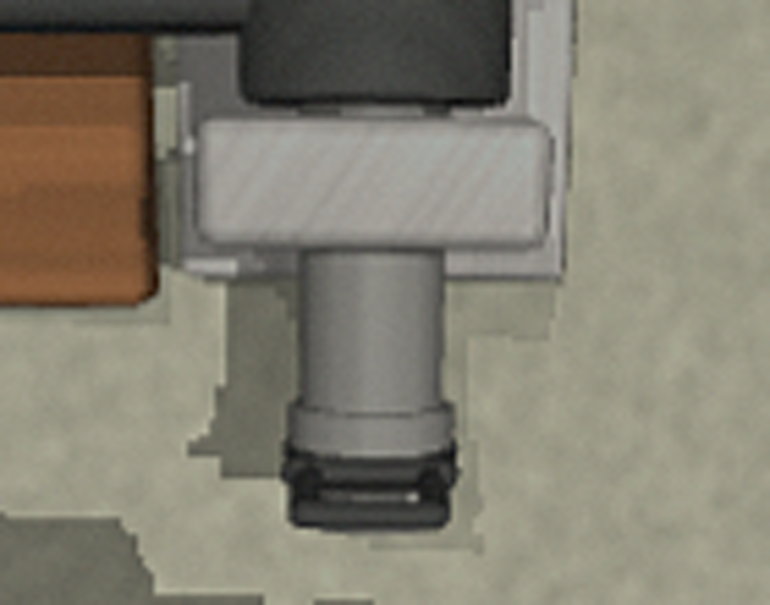

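```bash
cat > fit.py <<'E'
from h import *
import pickle
s,c=pickle.load(open("w2.pkl","rb"));R,t=ext("wrist",c,s);print("cam",-R.T@t)
k=lambda p:(p[0]/5.5+250,p[1]/5.5+80)
for n,p,z in[("lug L",(200,240),.078),("lug R",(545,243),.078),("pinL",(300,300),.06),("pinR",(443,300),.06),("bridgeL",(285,470),.0705),("bridgeR",(455,468),.0705),("innercollar near edge",(370,455),.0725),("inner collar far",(370,405),.0725)]:
    print(n,atz(k(p),z,c,R,t).round(4))
for a in(-.3,-.2,-.1,0,.1):
    P=[.5985+23.5e-3*np.sin(a),.099,.0705+23.5e-3*np.cos(a)];B=[.5985,.099,.0705]
    print(a,(proj([P,B],c,R,t)-[250,80])*5.5)
E
python3 fit.py
```

```text
cam [0.64309138 0.10270116 0.30477181]
lug L [0.634  0.1269 0.078 ]
lug R [0.6339 0.0781 0.078 ]
pinL [0.6244 0.1136 0.06  ]
pinR [0.6245 0.0915 0.06  ]
bridgeL [0.5999 0.1156 0.0705]
bridgeR [0.6003 0.0897 0.0705]
innercollar near edge [0.6026 0.1027 0.0725]
inner collar far [0.6101 0.1027 0.0725]
-0.3 [[395.7486752  558.73247684]
 [393.98938824 479.64480312]]
-0.2 [[395.97351739 543.83923545]
 [393.98938824 479.64480312]]
-0.1 [[396.17882402 528.08066923]
 [393.98938824 479.64480312]]
0 [[396.36161125 511.64919497]
 [393.98938824 479.64480312]]
0.1 [[396.51919346 494.75293059]
 [393.98938824 479.64480312]]
```

Request:
drive_tool --xyz '[[-0.2,-1.2,0.5],[-0.4,-2.4,1],[-0.6,-3.6,1.5],[-0.8,-4.8,2],[-1,-6,2],[-1.2,-7.2,2],[-1.4,-8.4,2],[-1.6,-9.6,2]]' --twist '[[0,0,0.2],[0,0,0.4],[0,0,0.6],[0,0,0.8],[0,0,1],[0,0,1],[0,0,1],[0,0,1]]' --fingers '[85,85,85,85,85,85,85,85]'

```text
clock: 3.55
ee_pos: [0.5003, -0.2816, 0.2533]
tcp_rot: [3.139, -0.002, 0.107]
contact_force: [1.3, 0.5, -0.3]
width: 0.0848
```

Request:
drive_tool --xyz '[[0,0,0],[0,0,0]]' --twist '[[0,0,0],[0,0,0]]' --fingers '[60,60]'

```text
clock: 3.75
ee_pos: [0.5007, -0.2803, 0.2524]
tcp_rot: [3.141, -0.001, 0.105]
contact_force: [0.1, -0.2, 0.6]
width: 0.0602
```

```bash
python3 - <<'E'
from h import *
import pickle
s=env.read_state();c=camera("wrist");cv2.imwrite("pics/w3.png",c["img"]);print(s["ee_pos"],s["tcp_rot"],s["joint_vel"].round(3))
pickle.dump((s,c),open("w3.pkl","wb"))
E
```

```text
[ 0.50065751 -0.28025963  0.2524406 ] [ 3.14052073e+00 -1.27388508e-03  1.05095800e-01] [ 0.046 -0.014  0.019  0.003 -0.004  0.008]
```

View pics/w3.png

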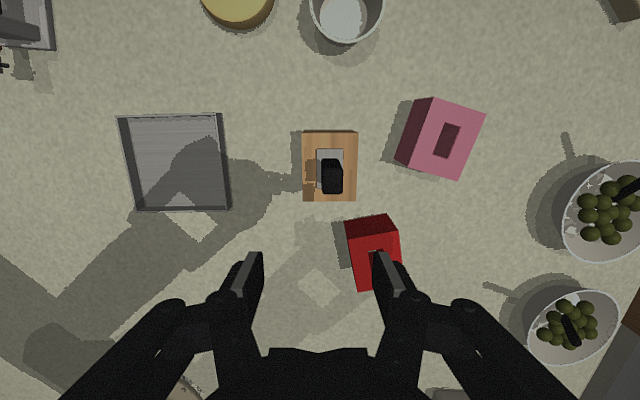

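```bash
python3 - <<'E'
from h import *
i=cv2.imread("pics/w3.png");crop(i,285,115,90,100,6,"pics/w3c.png")
E
```

```text
(no output)
```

View pics/w3c.png

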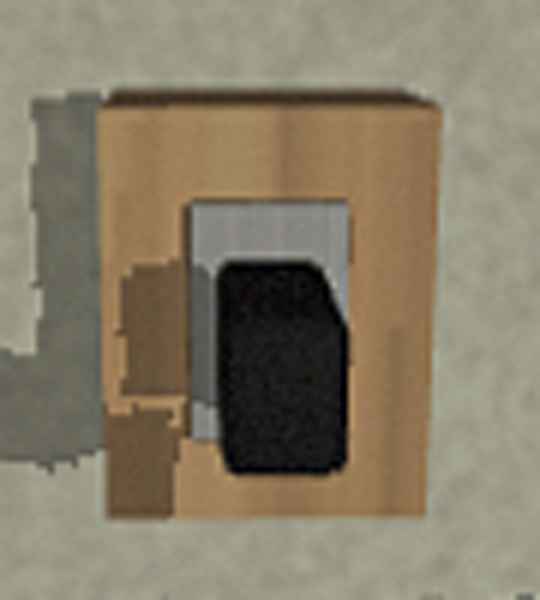

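```bash
python3 - <<'E'
from h import *
import pickle
s,c=pickle.load(open("w3.pkl","rb"));R,t=ext("wrist",c,s)
k=lambda p:(p[0]/6+285,p[1]/6+115)
Q=[atz(k(p),.065,c,R,t) for p in[(98,108),(440,108),(428,517),(107,517)]]
print(np.round(Q,4),np.mean(Q,0))
G=[atz(k(p),.07,c,R,t) for p in[(190,202),(348,202),(190,440)]];print(np.round(G,4),(G[1]+G[2])/2)
for a,b in((Q[3],Q[0]),(Q[2],Q[1]),(G[2],G[0])):print(np.linalg.norm(b-a),np.arctan2(*(b-a)[[1,0]]))
for a,b in((Q[1],Q[0]),(Q[2],Q[3]),(G[1],G[0])):print(np.linalg.norm(b-a),np.arctan2(*(b-a)[[1,0]])-np.pi/2)
H=[atz(k(p),.132,c,R,t) for p in[(217,440),(348,440)]];print("handle top",H)
E
```

```text
[[ 0.5566 -0.2548  0.065 ]
 [ 0.5634 -0.3183  0.065 ]
 [ 0.484  -0.3278  0.065 ]
 [ 0.4772 -0.2636  0.065 ]] [ 0.5203053  -0.29112262  0.065     ]
[[ 0.5417 -0.2736  0.07  ]
 [ 0.5449 -0.3029  0.07  ]
 [ 0.4961 -0.2784  0.07  ]] [ 0.52050787 -0.29068543  0.07      ]
0.0799351632647285 0.11124321354716525
0.08001299108270078 0.11998573549227692
0.04587664920167832 0.10517164684114651
0.06384572823930318 0.10689813192450881
0.06454559279374326 0.10578682476470402
0.02950769482808995 0.1066536666047524
handle top [array([ 0.51277586, -0.28103688,  0.132     ]), array([ 0.51495408, -0.30150038,  0.132     ])]
```

Request:
drive_tool --xyz '[[0.3,-0.15,0],[0.49,-0.27,-0.5],[0.49,-0.27,-1.5],[0.49,-0.27,-2.5],[0.49,-0.27,-3.3],[0.49,-0.27,-3.8],[0.49,-0.27,-4.06],[0.49,-0.27,-4.06]]' --twist '[[0,0,0],[0,0,0],[0,0,0],[0,0,0],[0,0,0],[0,0,0],[0,0,0],[0,0,0]]' --fingers '[60,60,60,60,60,60,60,60]'

```text
clock: 4.6
ee_pos: [0.5207, -0.2889, 0.0886]
tcp_rot: [-3.141, 0.001, 0.108]
contact_force: [0.9, -0.3, -0.6]
width: 0.06
```

Request:
drive_tool --xyz '[[0,-0.05,0],[0,-0.05,0],[0,-0.05,0],[0,-0.05,0],[0,-0.05,0],[0,-0.05,0]]' --twist '[[0,0,0],[0,0,0],[0,0,0],[0,0,0],[0,0,0],[0,0,0]]' --fingers '[45,25,15,15,15,15]' --grip_force 100

```text
clock: 5.2
ee_pos: [0.521, -0.2923, 0.0903]
tcp_rot: [3.14, -0.002, 0.107]
contact_force: [-1.5, 1.0, 6.2]
width: 0.0185
```

Request:
drive_tool --xyz '[[0,0,0.3],[0,0,1],[0,0,2],[0,0,3],[0,0,3.5],[0,0,3.5],[0,0,3.5]]' --twist '[[0,0,0],[0,0,0],[0,0,0],[0,0,0],[0,0,0],[0,0,0],[0,0,0]]' --fingers '[15,15,15,15,15,15,15]'

```text
clock: 5.9
ee_pos: [0.5203, -0.2917, 0.2284]
tcp_rot: [-3.141, 0.001, 0.107]
contact_force: [-0.2, 0.8, -1.9]
width: 0.019
```

```bash
python3 - <<'E'
from h import *
import pickle
s=env.read_state();c=camera("wrist");cv2.imwrite("pics/w4.png",c["img"]);print(s["ee_pos"],s["tcp_rot"],s["contact_force"])
pickle.dump((s,c),open("w4.pkl","wb"))
c=camera("scene");crop(c["img"],200,70,120,110,6,"pics/s4.png")
pickle.dump((s,c),open("s4.pkl","wb"))
E
```

```text
[ 0.52025672 -0.29166351  0.22841475] [-3.14109250e+00  5.12760178e-04  1.06879608e-01] [-0.23794379  0.77781818 -1.88564119]
```

View pics/w4.png

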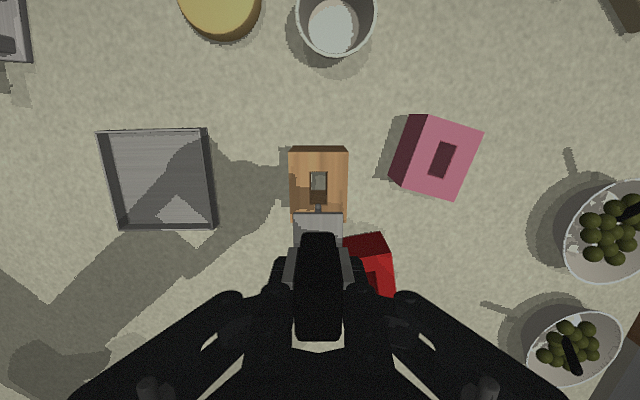

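View pics/s4.png

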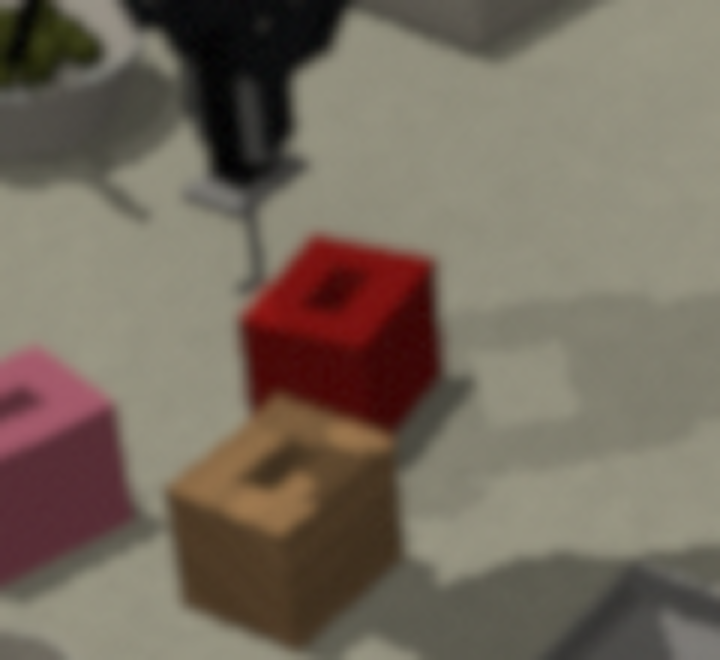

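```bash
python3 - <<'E'
from h import *
import pickle
i=cv2.imread("pics/w4.png");crop(i,285,190,70,70,8,"pics/w4c.png")
s,c=pickle.load(open("w4.pkl","rb"));R,t=ext("wrist",c,s)
T=Ro.from_euler("xyz",s["tcp_rot"]).as_matrix()
def pk(p,dz=.025): # pick coords, tool z down
    q=np.array([p[0],-p[1],dz-p[2]]);return s["ee_pos"]+T@q
P={n:pk(np.array(p)/1000.) for n,p in dict(tip=(12,0,-44),nibtop=(12,0,-39.5),tipL=(12,2.5,-44),g1=(23,15,5),g2=(23,-15,5),g1b=(23,15,0),shank=(0,0,-44)).items()}
for n,p in P.items(): print(n,(proj(p,c,R,t)[0]-[285,190])*8)
E
```

```text
tip [276.08967318 121.84292938]
nibtop [276.41526513 136.79960892]
tipL [250.04809491 121.81902413]
g1 [ 77.82682702 187.74909807]
g2 [484.29246091 188.10605745]
g1b [ 82.88645379 165.31582323]
shank [275.69276913 238.52260789]
```

View pics/w4c.png

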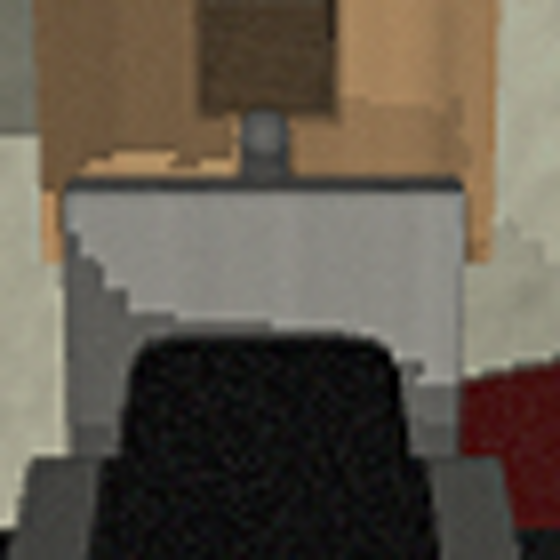

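Request:
drive_tool --xyz '[[0,0.6,0],[0,1.8,0],[0,3,0],[0,4.2,0],[0.1,5.4,0],[0.2,6.6,0],[0.3,7.8,0],[0.4,9,0]]' --twist '[[0,0,0],[0,0,0],[0,0,-0.2],[0,0,-0.4],[0,0,-0.6],[0,0,-0.8],[0,0,-1],[0,0,-1.02]]' --fingers '[15,15,15,15,15,15,15,15]'

```text
clock: 6.8
ee_pos: [0.5359, 0.0701, 0.2277]
tcp_rot: [-3.141, 0.002, -0.001]
contact_force: [0.0, -0.1, -1.2]
width: 0.019
```

Request:
drive_tool --xyz '[[0,0.5,0],[0,0.83,-0.2],[0,0.83,-1],[0,0.83,-1.5],[0,0.83,-1.7],[0,0.83,-1.7]]' --twist '[[0,0,0],[0,0,0],[0,0,0],[0,0,0],[0,0,0],[0,0,0]]' --fingers '[15,15,15,15,15,15]'

```text
clock: 7.4
ee_pos: [0.536, 0.1008, 0.1595]
tcp_rot: [3.142, 0.003, -0.001]
contact_force: [-0.2, 0.1, -1.9]
width: 0.0186
```

```bash
cat > snap.py <<'E'
from h import *
import pickle,sys
n=sys.argv[1]
s=env.read_state();c=camera("wrist")
pickle.dump((s,c),open(f"w{n}.pkl","wb"));cv2.imwrite(f"pics/w{n}.png",c["img"])
print(s["clock"],s["ee_pos"].round(4),s["tcp_rot"].round(4),s["contact_force"].round(1))
R,t=ext("wrist",c,s)
T=Ro.from_euler("xyz",s["tcp_rot"]).as_matrix()
pk=lambda p:s["ee_pos"]+T@np.array([p[0],-p[1],.0253-p[2]])
for nm,P in dict(tip=pk((.012,.001,-.044)),bar=(.5985,.1027,.094)).items(): print(nm,P.round(4),proj(P,c,R,t)[0].round(1))
c=camera("scene");crop(c["img"],310,170,90,80,7,f"pics/s{n}.png")
R,t=ext("scene",c)
for nm,P in dict(tip=pk((.012,.001,-.044)),shank=pk((0,.001,-.044)),bar=(.5985,.1027,.094)).items(): print("scene",nm,(proj(P,c,R,t)[0].round(1)-[310,170])*7)
E
python3 snap.py 5; python3 - <<'E'
from h import *
i=cv2.imread("pics/w5.png");crop(i,260,120,120,140,4.2,"pics/w5c.png")
E
```

```text
7.4 [0.536  0.1008 0.1595] [ 3.1416e+00  2.9000e-03 -8.0000e-04] [-0.2  0.1 -1.9]
tip [0.5478 0.1018 0.0902] [318.  204.9]Traceback (most recent call last):
  File "snap.py", line 10, in <module>
    for nm,P in dict(tip=pk((.012,.001,-.044)),bar=(.5985,.1027,.094)).items(): print(nm,P.round(4),proj(P,c,R,t)[0].round(1))
                                                                                         ^^^^^^^
AttributeError: 'tuple' object has no attribute 'round'. Did you mean: 'count'?
```

View pics/w5c.png

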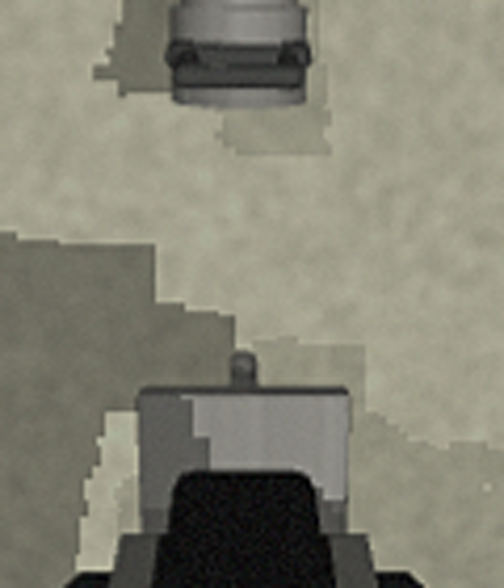

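```bash
sed -i 's/bar=(.5985,.1027,.094)/bar=np.array([.5985,.1027,.094])/' snap.py; python3 snap.py 5
python3 - <<'E'
from h import *
import pickle
s,c=pickle.load(open("w5.pkl","rb"));R,t=ext("wrist",c,s)
for n,p,z in[("bar",(237,75),.094),("bar lower edge",(237,87),.0935),("loopfoot/bridge",(237,52),.0705),("collar front",(237,98),.073),("tipend",(243,352),.090)]:
    print(n,atz((p[0]/4.2+260,p[1]/4.2+120),z,c,R,t).round(4))
print(-R.T@t)
crop(c["img"],290,105,50,40,12,"pics/w5d.png")
E
```

```text
7.45 [0.5366 0.1008 0.1608] [ 3.1415e+00  6.0000e-04 -6.0000e-04] [ 1.1 -0.3 -0.8]
tip [0.5486 0.1018 0.0914] [318.  204.9]
bar [0.5985 0.1027 0.094 ] [316.9 138.8]
scene tip [398.3 261.8]
scene shank [420.  240.8]
scene bar [307.3 345.8]
bar [0.5992 0.103  0.094 ]
bar lower edge [0.5971 0.103  0.0935]
loopfoot/bridge [0.6014 0.1031 0.0705]
collar front [0.5932 0.1031 0.073 ]
tipend [0.549 0.102 0.09 ]
[0.61604421 0.10231421 0.29679784]
```

View pics/w5d.png

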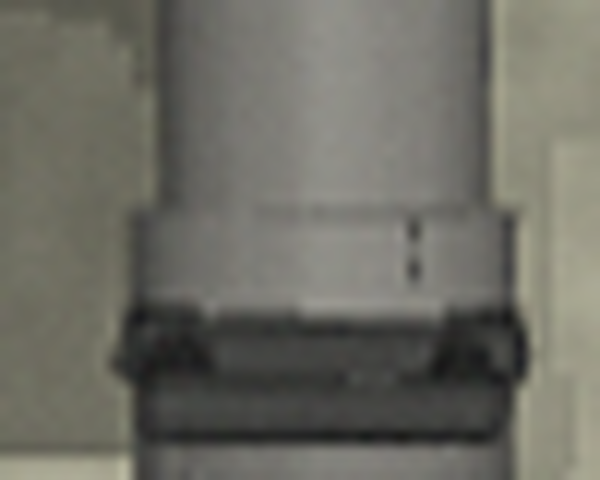

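View pics/s5.png

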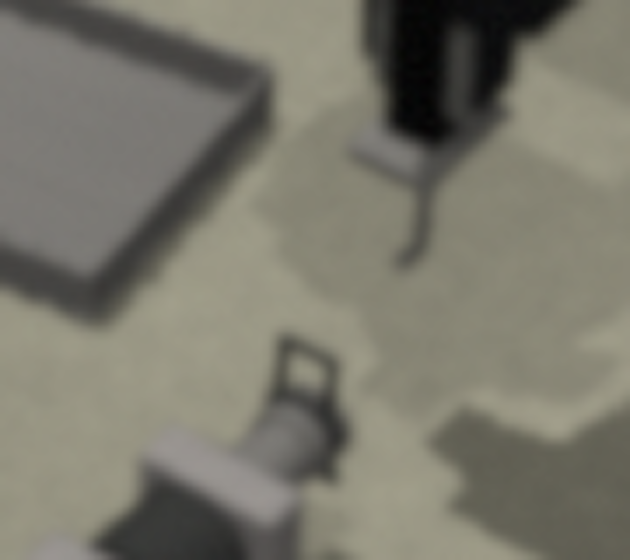

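Request:
drive_tool --xyz '[[0,0.03,-0.15],[0,0.03,-0.25],[0.3,0.03,-0.25],[0.6,0.03,-0.25],[0.8,0.03,-0.25],[1,0.03,-0.25],[1,0.03,-0.25]]' --twist '[[0,0,0],[0,0,0],[0,0,0],[0,0,0],[0,0,0],[0,0,0],[0,0,0]]' --fingers '[15,15,15,15,15,15,15]'

```text
clock: 8.25
ee_pos: [0.5771, 0.1025, 0.1507]
tcp_rot: [-3.142, -0.0, -0.0]
contact_force: [-0.2, 0.3, -0.6]
width: 0.0185
```

```bash
python3 snap.py 6; python3 - <<'E'
from h import *
i=cv2.imread("pics/w6.png");crop(i,280,140,80,90,7,"pics/w6c.png")
E
```

```text
8.25 [0.5771 0.1025 0.1507] [-3.1416e+00 -1.0000e-04 -0.0000e+00] [-0.2  0.3 -0.6]
tip [0.5891 0.1035 0.0814] [318.  204.9]
bar [0.5985 0.1027 0.094 ] [319.2 197.9]
scene tip [326.2 359.8]
scene shank [348.6 338.1]
scene bar [307.3 345.8]
```

View pics/w6c.png

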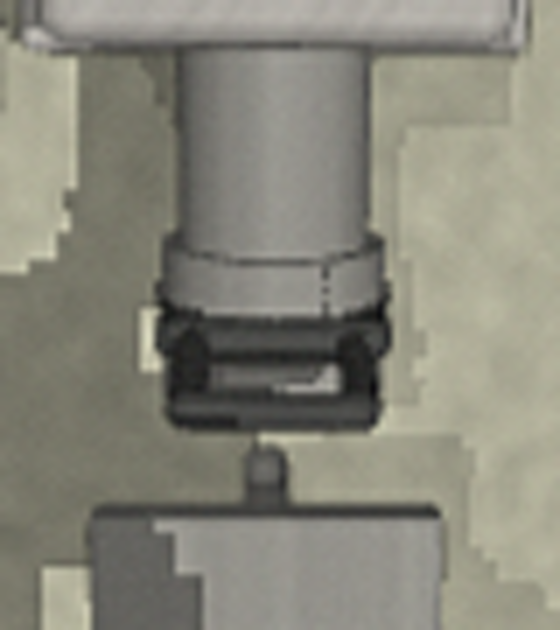

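View pics/s6.png

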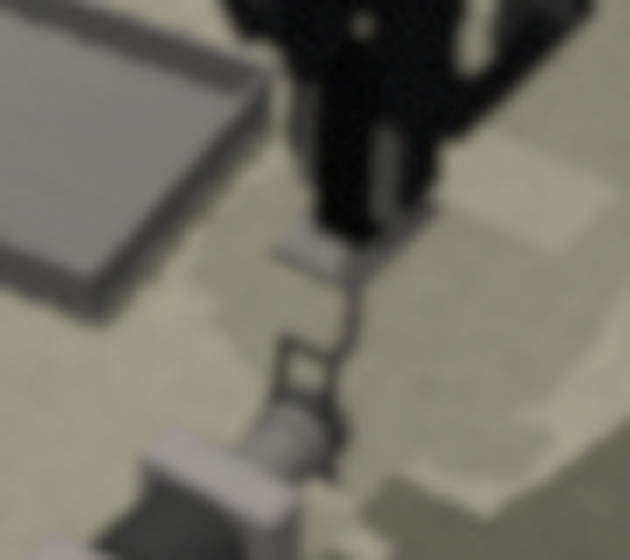

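Request:
drive_tool --xyz '[[0.1,-0.01,0],[0.2,-0.01,0],[0.3,-0.01,0],[0.37,-0.01,0],[0.37,-0.01,0]]' --twist '[[0,0,0],[0,0,0],[0,0,0],[0,0,0],[0,0,0]]' --fingers '[15,15,15,15,15]'

```text
clock: 8.85
ee_pos: [0.5916, 0.1021, 0.1508]
tcp_rot: [-3.142, -0.0, 0.0]
contact_force: [0.6, -0.3, 0.1]
width: 0.0188
```

```bash
python3 snap.py 7; python3 - <<'E'
from h import *
i=cv2.imread("pics/w7.png");crop(i,280,140,80,90,7,"pics/w7c.png")
E
```

```text
8.85 [0.5916 0.1021 0.1508] [-3.1416e+00 -1.0000e-04  1.0000e-04] [ 0.6 -0.3  0.1]
tip [0.6037 0.1031 0.0815] [318.  204.9]
bar [0.5985 0.1027 0.094 ] [318.6 216.9]
scene tip [297.5 385.7]
scene shank [319.9 363.3]
scene bar [307.3 345.8]
```

View pics/w7c.png

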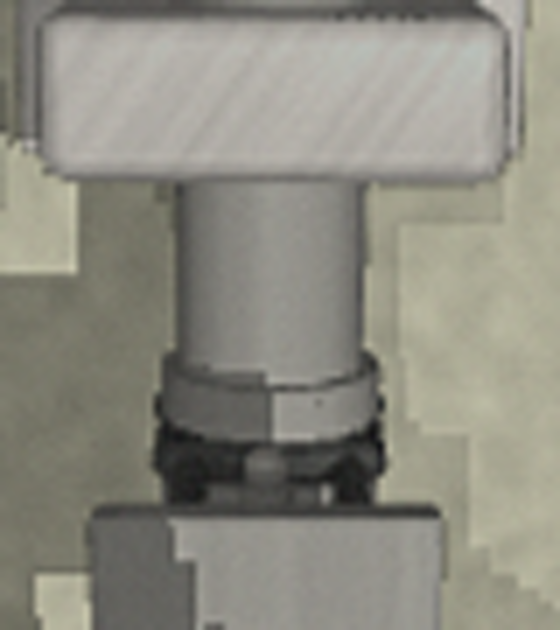

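View pics/s7.png

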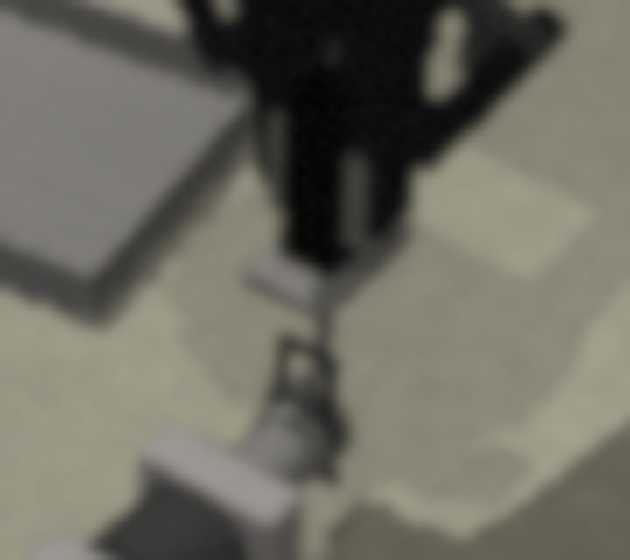

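Request:
drive_tool --xyz '[[0,0,0.05],[0,0,0.1],[0,0,0.15],[0,0,0.15]]' --twist '[[0,0,0],[0,0,0],[0,0,0],[0,0,0]]' --fingers '[15,15,15,15]'

```text
clock: 9.35
ee_pos: [0.5915, 0.1021, 0.1574]
tcp_rot: [3.142, -0.001, 0.0]
contact_force: [-0.2, -0.0, -1.5]
width: 0.0187
```

Request:
drive_tool --xyz '[[0,0,0.02],[0,0,0.04],[0,0,0.04]]' --twist '[[0,0,0],[0,0,0],[0,0,0]]' --fingers '[15,15,15]'

```text
clock: 9.65
ee_pos: [0.5914, 0.1021, 0.1586]
tcp_rot: [3.142, -0.0, 0.0]
contact_force: [0.8, 0.3, -0.1]
width: 0.0192
```

Request:
drive_tool --xyz '[[0,0,0.02],[0,0,0.04],[0,0,0.04]]' --twist '[[0,0,0],[0,0,0],[0,0,0]]' --fingers '[15,15,15]'

```text
clock: 9.95
ee_pos: [0.5913, 0.1021, 0.16]
tcp_rot: [-3.142, 0.0, 0.0]
contact_force: [-0.5, 0.4, -1.6]
width: 0.019
```

Request:
drive_tool --xyz '[[0,0,0.02],[0,0,0.04],[0,0,0.04]]' --twist '[[0,0,0],[0,0,0],[0,0,0]]' --fingers '[15,15,15]'

```text
clock: 10.25
ee_pos: [0.5912, 0.1021, 0.1614]
tcp_rot: [-3.142, 0.001, 0.0]
contact_force: [0.4, 0.2, -4.3]
width: 0.0187
```

Request:
drive_tool --xyz '[[0,0,0.02],[0,0,0.04],[0,0,0.04]]' --twist '[[0,0,0],[0,0,0],[0,0,0]]' --fingers '[15,15,15]'

```text
clock: 10.55
ee_pos: [0.5912, 0.1021, 0.1632]
tcp_rot: [3.142, 0.0, 0.0]
contact_force: [-0.6, 0.9, -5.8]
width: 0.0188
```

```bash
python3 snap.py 8; python3 - <<'E'
from h import *
i=cv2.imread("pics/w8.png");crop(i,280,140,80,90,7,"pics/w8c.png")
E
```

```text
10.55 [0.5912 0.1021 0.1632] [3.1416e+00 4.0000e-04 1.0000e-04] [-0.6  0.9 -5.8]
tip [0.6032 0.1031 0.0939] [318.  204.9]
bar [0.5985 0.1027 0.094 ] [318.6 210.8]
scene tip [299.6 354.9]
scene shank [322.7 333.2]
scene bar [307.3 345.8]
```

View pics/s8.png

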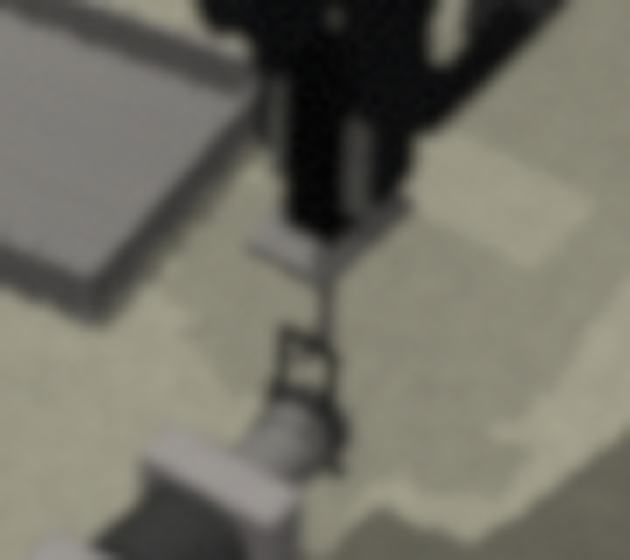

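View pics/w8c.png

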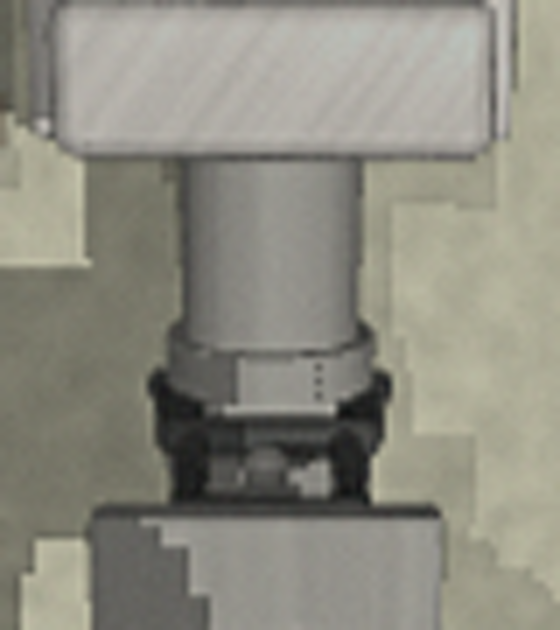

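Request:
drive_tool --xyz '[[0,0,0.02],[0,0,0.04],[0,0,0.04]]' --twist '[[0,0,0],[0,0,0],[0,0,0]]' --fingers '[15,15,15]'

```text
clock: 10.95
ee_pos: [0.5917, 0.1021, 0.1656]
tcp_rot: [3.142, -0.001, 0.0]
contact_force: [0.5, 0.0, -2.1]
width: 0.0191
```

Request:
drive_tool --xyz '[[0,0,0.02],[0,0,0.04],[0,0,0.04]]' --twist '[[0,0,0],[0,0,0],[0,0,0]]' --fingers '[15,15,15]'

```text
clock: 11.25
ee_pos: [0.5916, 0.1021, 0.1669]
tcp_rot: [-3.142, -0.001, 0.0]
contact_force: [-0.0, 1.2, -1.8]
width: 0.0193
```

Request:
drive_tool --xyz '[[0,0,0.02],[0,0,0.04],[0,0,0.04]]' --twist '[[0,0,0],[0,0,0],[0,0,0]]' --fingers '[15,15,15]'

```text
clock: 11.55
ee_pos: [0.5914, 0.1021, 0.1683]
tcp_rot: [3.142, -0.0, 0.0]
contact_force: [0.5, -1.0, -2.2]
width: 0.0188
```

Request:
drive_tool --xyz '[[0,0,0.05],[0,0,0.1],[0,0,0.2],[0,0,0.3],[0,0,0.4],[0,0,0.5],[0,0,0.5]]' --twist '[[0,0,0],[0,0,0],[0,0,0],[0,0,0],[0,0,0],[0,0,0],[0,0,0]]' --fingers '[15,15,15,15,15,15,15]'

```text
clock: 12.25
ee_pos: [0.5916, 0.1021, 0.189]
tcp_rot: [3.142, -0.002, 0.0]
contact_force: [-0.4, -0.5, -0.6]
width: 0.019
```

```bash
python3 snap.py 9; python3 - <<'E'
from h import *
i=cv2.imread("pics/w9.png");crop(i,280,140,80,90,7,"pics/w9c.png")
E
```

```text
12.25 [0.5916 0.1021 0.189 ] [ 3.1415e+00 -1.5000e-03  1.0000e-04] [-0.4 -0.5 -0.6]
tip [0.6037 0.1031 0.1197] [318.  204.9]
bar [0.5985 0.1027 0.094 ] [318.5 201.4]
scene tip [301.7 293.3]
scene shank [324.8 271.6]
scene bar [307.3 345.8]
```

View pics/s9.png

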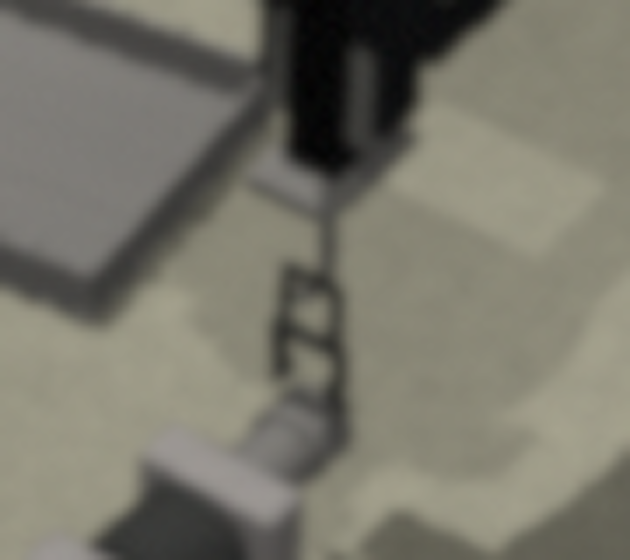

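View pics/w9c.png

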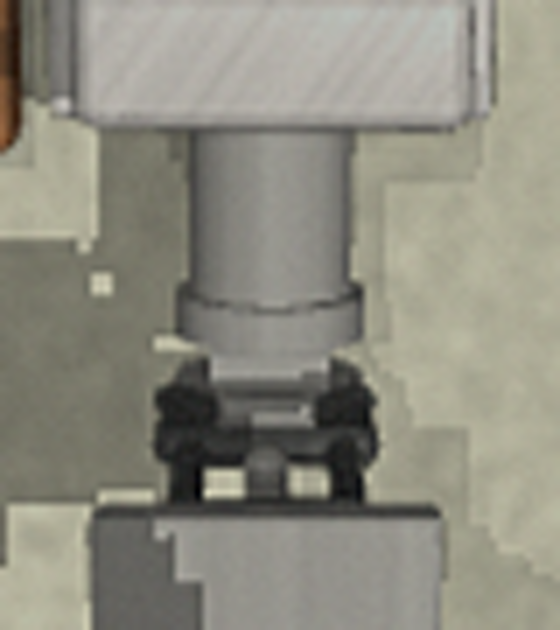

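Request:
drive_tool --xyz '[[0,0,0.1],[0,0,0.3],[0,0,0.6],[0,0,0.9],[-0.1,-0.1,1.1],[-0.3,-0.4,1.2],[-0.6,-0.8,1.2],[-0.9,-1.3,1.2]]' --twist '[[0,0,0],[0,0,0],[0,0,0],[0,0,0],[0,0,0],[0,0,0],[0,0,0],[0,0,0]]' --fingers '[15,15,15,15,15,15,15,15]'

```text
clock: 13.15
ee_pos: [0.5542, 0.0492, 0.2362]
tcp_rot: [3.141, 0.0, 0.001]
contact_force: [-0.5, 0.4, -0.8]
width: 0.0186
```

Request:
drive_tool --xyz '[[-0.3,-0.5,0],[-0.6,-1,0],[-0.9,-1.5,0],[-1.2,-2,0],[-1.5,-2.4,0],[-1.8,-2.8,0],[-2,-3.1,0],[-2.1,-3.3,0]]' --twist '[[0,0,0],[0,0,0],[0,0,0],[0,0,0],[0,0,0],[0,0,0],[0,0,0],[0,0,0]]' --fingers '[15,15,15,15,15,15,15,15]'

```text
clock: 13.95
ee_pos: [0.4701, -0.083, 0.2362]
tcp_rot: [3.141, 0.0, -0.001]
contact_force: [0.3, 0.8, -1.4]
width: 0.0187
```

```bash
python3 - <<'E'
from h import *
import pickle
s=env.read_state();c=camera("wrist");cv2.imwrite("pics/w10.png",c["img"]);pickle.dump((s,c),open("w10.pkl","wb"))
print(s["clock"],s["ee_pos"],s["contact_force"].round(1))
c=camera("scene");crop(c["img"],260,110,110,100,6,"pics/s10.png")
E
```

```text
13.95 [ 0.47009099 -0.08298602  0.23621425] [ 0.3  0.8 -1.4]
```

View pics/w10.png

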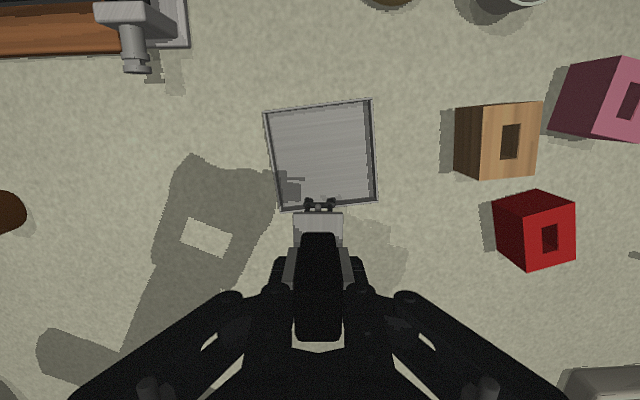

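View pics/s10.png

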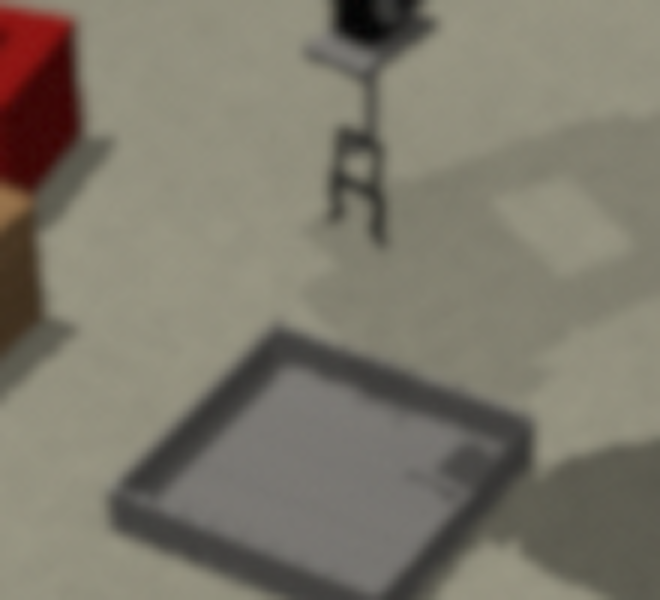

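```bash
python3 - <<'E'
from h import *
import pickle
s,c=pickle.load(open("w10.pkl","rb"));R,t=ext("wrist",c,s)
Q=np.array([atz(p,.024,c,R,t) for p in[(282,211),(377,201),(371,98),(264,113)]]);print(Q.round(4),Q.mean(0))
E
```

```text
[[ 0.4268 -0.035   0.024 ]
 [ 0.4405 -0.159   0.024 ]
 [ 0.5663 -0.144   0.024 ]
 [ 0.5495 -0.0184  0.024 ]] [ 0.49577505 -0.08909781  0.024     ]
```

Request:
drive_tool --xyz '[[0,-0.05,-0.3],[0,-0.1,-0.8],[0,-0.13,-1.3],[0,-0.13,-1.8],[0,-0.13,-2.3],[0,-0.13,-2.6],[0,-0.13,-2.8],[0,-0.13,-2.83]]' --twist '[[0,0,0],[0,0,0],[0,0,0],[0,0,0],[0,0,0],[0,0,0],[0,0,0],[0,0,0]]' --fingers '[15,15,15,15,15,15,15,15]'

```text
clock: 14.85
ee_pos: [0.4712, -0.0868, 0.1221]
tcp_rot: [-3.141, 0.001, 0.0]
contact_force: [-0.5, -0.4, -0.9]
width: 0.019
```

Request:
drive_tool --xyz '[[0,0,-0.07],[0,0,-0.14],[0,0,-0.21],[0,0,-0.28],[0,0,-0.28]]' --twist '[[0,0,0],[0,0,0],[0,0,0],[0,0,0],[0,0,0]]' --fingers '[15,15,15,15,15]'

```text
clock: 15.35
ee_pos: [0.4712, -0.087, 0.1115]
tcp_rot: [-3.141, 0.0, 0.0]
contact_force: [-0.7, -0.1, -1.7]
width: 0.0193
```

```bash
cat > snd.py <<'E'
from h import *
import pickle,sys
n=sys.argv[1]
s=env.read_state();c=camera("wrist");cv2.imwrite(f"pics/w{n}.png",c["img"]);pickle.dump((s,c),open(f"w{n}.pkl","wb"));crop(c["img"],250,110,140,130,5,f"pics/w{n}c.png")
print(s["clock"],s["ee_pos"],s["contact_force"].round(1))
c=camera("scene");crop(c["img"],260,110,110,110,6,f"pics/s{n}.png")
E
python3 snd.py 11
```

```text
15.35 [ 0.47123779 -0.08703816  0.11148305] [-0.7 -0.1 -1.7]
```

View pics/s11.png

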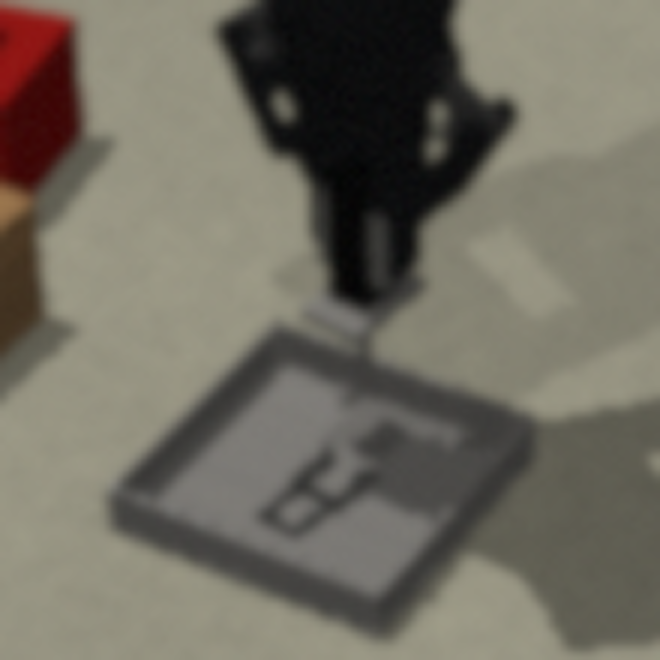

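View pics/w11c.png

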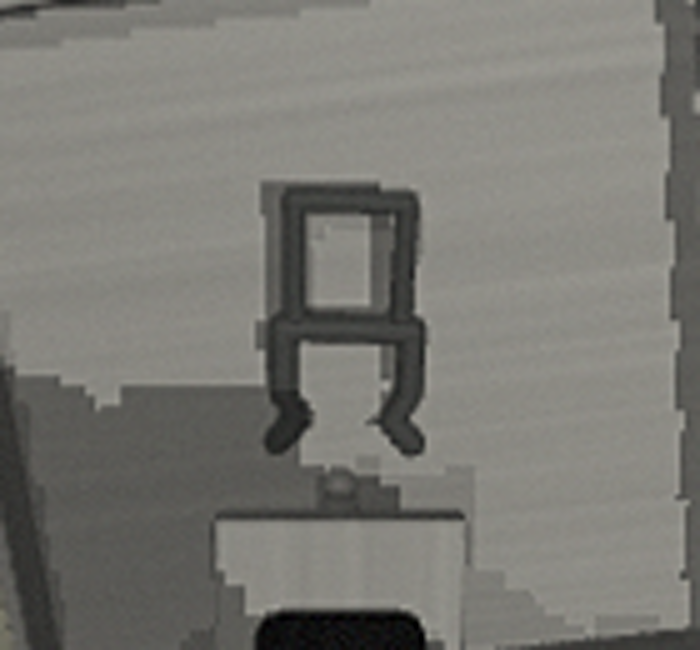

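Request:
drive_tool --xyz '[[0,0,0.6],[0,0,1.6],[0,-0.3,2.6],[0.3,-1.2,2.9],[0.6,-2.3,2.9],[0.9,-3.4,2.9],[1.1,-4.4,2.9],[1.23,-5.12,2.9]]' --twist '[[0,0,0],[0,0,0],[0,0,0.2],[0,0,0.4],[0,0,0.6],[0,0,0.8],[0,0,1.02],[0,0,1.02]]' --fingers '[15,15,15,15,15,15,15,15]'

```text
clock: 16.25
ee_pos: [0.5206, -0.2944, 0.2275]
tcp_rot: [3.141, 0.0, 0.106]
contact_force: [-0.3, 0.8, -0.7]
width: 0.0189
```

Request:
drive_tool --xyz '[[0,0,0],[0,0,0],[0,0,0]]' --twist '[[0,0,0],[0,0,0],[0,0,0]]' --fingers '[15,15,15]'

```text
clock: 16.55
ee_pos: [0.5205, -0.291, 0.2279]
tcp_rot: [-3.141, -0.0, 0.108]
contact_force: [0.4, -0.3, -0.9]
width: 0.0187
```

```bash
python3 snd.py 12
```

```text
16.55 [ 0.52054405 -0.29102686  0.22785969] [ 0.4 -0.3 -0.9]
```

View pics/w12.png

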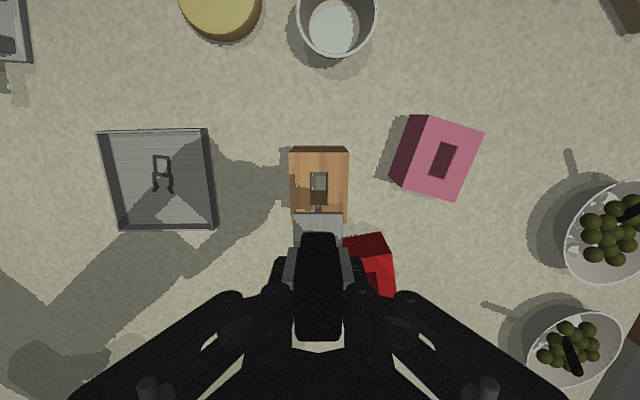

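Request:
drive_tool --xyz '[[0,-0.01,-0.6],[0,-0.01,-1.4],[0,-0.01,-2],[0,-0.01,-2.5],[0,-0.01,-2.9],[0,-0.01,-3.2],[0,-0.01,-3.38],[0,-0.01,-3.41]]' --twist '[[0,0,0],[0,0,0],[0,0,0],[0,0,0],[0,0,0],[0,0,0],[0,0,0],[0,0,0]]' --fingers '[15,15,15,15,15,15,15,15]'

```text
clock: 17.45
ee_pos: [0.5205, -0.292, 0.0909]
tcp_rot: [-3.141, 0.0, 0.107]
contact_force: [0.3, 0.2, -0.3]
width: 0.019
```

Request:
drive_tool --xyz '[[0,0,0],[0,0,0],[0,0,0],[0,0,0],[0,0,0]]' --twist '[[0,0,0],[0,0,0],[0,0,0],[0,0,0],[0,0,0]]' --fingers '[20,26,40,60,60]'

```text
clock: 17.95
ee_pos: [0.5206, -0.2923, 0.0915]
tcp_rot: [3.141, -0.0, 0.107]
contact_force: [0.5, 0.5, -0.2]
width: 0.0599
```

Up and away to check.

Request:
drive_tool --xyz '[[0,0,0.3],[0,0,1],[0,0,2],[0,0,3],[0,0,4],[-0.5,0,4.3],[-0.5,0,4.3],[-0.5,0,4.3]]' --twist '[[0,0,0],[0,0,0],[0,0,0],[0,0,0],[0,0,0],[0,0,0],[0,0,0],[0,0,0]]' --fingers '[60,60,60,60,60,60,60,60]'

```text
clock: 18.75
ee_pos: [0.5005, -0.2922, 0.2636]
tcp_rot: [3.141, -0.0, 0.106]
contact_force: [-0.7, -0.6, -0.8]
width: 0.0599
```

```bash
python3 snd.py 13; python3 - <<'E'
from h import *
c=camera("scene");crop(c["img"],180,90,180,130,4,"pics/s14.png")
i=cv2.imread("pics/w13.png");crop(i,285,115,90,100,6,"pics/w13d.png")
E
```

```text
18.75 [ 0.50045802 -0.29220821  0.26360719] [-0.7 -0.6 -0.8]
```

View pics/w13.png

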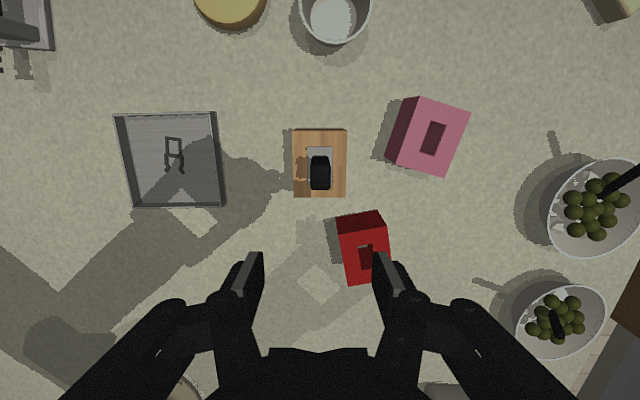

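View pics/s14.png

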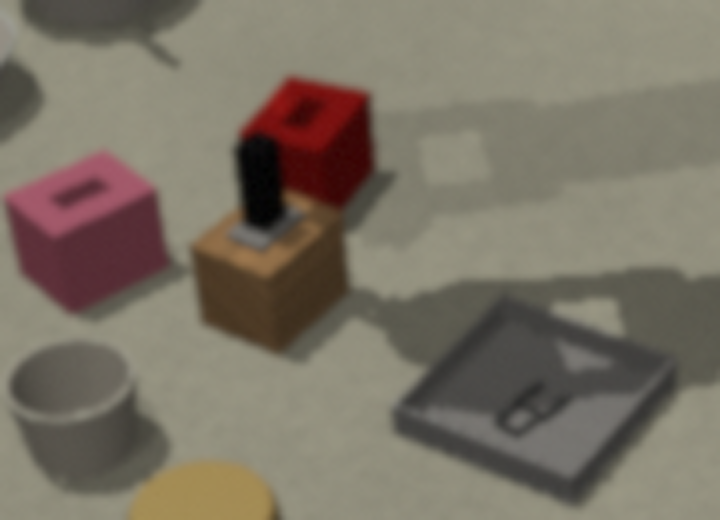

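View pics/w13d.png

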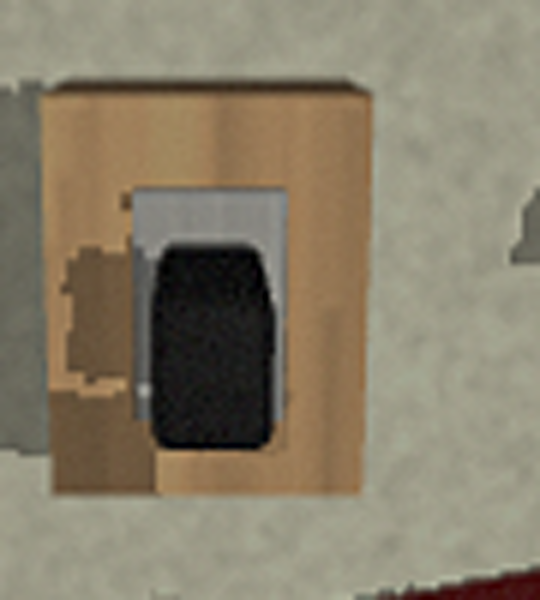

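Pick sits upright, flat and central in the wooden stand (guard at about (320,160) px in the wrist view); the clip lies in the dish at about (173,150) px; the bystanders are where they were.

```bash
python3 -c "
from station import env
print(env.sign_off())"
```

```text
the job is handed in; nothing more can be done
None
```

The clip is in the steel dish, the pick is back in its wooden stand, and the job was handed in at about 19 s of the allowed 61 s. Sign-off gives no verdict.

- **Removing the clip:** I measured the loop's bend in the wrist camera at about 0.08 rad towards the pin's free end. I slid the hook in under the bar without touching anything and lifted in steps of about 1.5 mm. The readings between steps peaked at 5.8 N at the wrist before the clip came free, and it then hung on the hook.
- **Placing the clip:** I lowered it into the dish, where it came off the hook by itself and lay flat near the middle. The fingers only ever held the pick's handle.
- **Last pictures:** the clip lies in the dish, the pick stands upright and central with its guard flat on the stand, and the gripper is open and clear. I did not measure the bystanders again. The cheese and tub look unmoved. The jar was out of the last views, though I never worked near it.
- **One disagreement:** the top and wrist cameras differed by about 3.5 mm on the slicer's sideways position. I went with the wrist camera, which could see hook and loop together, and the scene camera agreed with it.

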